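# Close the filter port of a bench vacuum pump

### The job

The filter element of the bench vacuum pump has been changed; close its filter port again with the black screw cap that stands on the worktop. Set the cap upright in the port, press it lightly down against the spring and turn it back (anticlockwise from above) on top of the thread until you feel it drop into the thread start; only then turn it clockwise and run it in until its flange sits fully home on the rim, snug but not overtightened. Never force the thread or screw the cap in crooked, let go of the cap at the end, and leave the wash bottle, tweezers and timer where they are.

Things in the scene. Friction and masses are not known exactly. Their poses are not given: they have to be found in the camera images.
- cap_center (a point): Centre of the grip bar on the loose black screw cap (about 0.1 kg, stands upright on the worktop). z up along the cap's axis, x along the bar, y across it. The bar is 44 mm long (x), 14 mm thick (y) and 27 mm tall: from 14 mm below this point to 13 mm above it.
- filter_cap: The same cap; origin on its axis in its seating face, 19 mm below cap_center. Above it the round flange (56 mm across, 6 mm thick), then the bar. Below it the shank: 33 mm across, 18 mm long. It turns freely in the thread (under 0.1 N m); once the flange bears on the rim it stops sinking, and the moment passes 0.4 N m within another 0.4 rad. The spring lifts a released cap by the thread's play until it is run in fully.
- cap_tip (a point): Centre of the shank's end face, 37 mm below cap_center. Just above it the shank carries the male thread, 40 mm outer diameter: three equal starts, right-handed, lead 18 mm a turn (so 6 mm from rib to rib), each rib 60 deg long and 2.4 mm thick.
- pump: The vacuum pump, fixed: a grey oil box (116 x 126 mm, 135 mm high) with the filter port on its top and a finned motor to its right. Origin on the worktop under the port's axis; z up, x away from the robot, y from the motor to the oil box. Nothing on it stands higher than the port's rim.
- port_rim (a point): Centre of the upper rim of the filter port, 162 mm above the worktop, z up along the port's axis. A round collar, 57 mm outer and 42 mm inner diameter, 26 mm deep, mouth chamfered 3 mm: 1 mm of play all round the cap's thread. Inside, 4 mm below the rim, a spring plate: it meets the shank's end with 2 to 3 N and pushes 0.25 N more per mm (about 6 N with the cap home).
- thread_ring: The female thread inside the port; origin on the port's axis at the upper edge of the ribs, 6 mm below the rim. Three starts, right-handed, lead 18 mm, each rib 100 deg long, 2.4 mm thick, 35 mm clear inside. The angle of its starts differs every time, is not shown by any axes given here and must be felt. Friction keeps the cap from turning by itself.
- drop_end (a point): On the port's axis 5 mm above the rim: about where the seating face stands when dropped in the thread start. Pressed on the thread at a chance angle it stops 5 to 11 mm above the rim. Turned anticlockwise it rises 2.9 mm a radian to nearly 11 mm, then drops 6 mm; this comes within 120 deg. From there some 120 deg clockwise, sinking 2.9 mm a radian with 1 mm axial play, bring it home.
- wash_bottle: Wash bottle, 119 x 69 x 209 mm, standing; bystander. The origin is at its underside.
- tweezers: Long steel tweezers lying on the worktop, 134 x 16 x 10 mm; bystander.
- timer: White kitchen timer lying on the worktop, 66 x 62 x 20 mm; bystander.
Not all that is in view belongs to the job. Of the things that look like the filter_cap, take the one that is farthest to the robot's right at the start.

How it is judged (in metres and radians):
On the way, in this order (a step that is already met when the one before it is completed fails the run):
1. the cap, pressed on the thread in the port, has been turned back to the very top of the thread (seating face 9.6 to 11.4 mm above the rim, pressing on it with over 1 N) (horizontal distance between cap_center and port_rim below 0.004 m and z of cap_center in the frame of port_rim between 0.0286 and 0.0304 m and contact force between filter_cap and thread_ring above 1 N), for 0.04 s.
2. the cap has dropped into the thread start (seating face 3.5 to 6.5 mm above the rim) (horizontal distance between cap_center and port_rim below 0.004 m and z of cap_center in the frame of port_rim between 0.0225 and 0.0255 m), for 0.1 s.
At the end, for the whole second after the job is handed in: The cap is screwed fully home: its seating face within 1 mm of the port's rim, centred within 2 mm, upright within 2 degrees, at rest and released (z of cap_center in the frame of port_rim between 0.0175 and 0.02 m and horizontal distance between cap_center and port_rim below 0.002 m and angle between the z axis of cap_center and the z axis of port_rim, either way round below 0.035 rad and linear speed of filter_cap below 0.01 m/s and contact force between filter_cap and the fingers below 0.1 N); the robot touches nothing.
It fails at once if the thread is forced: more than 30 N between the cap and the pump while the cap is not yet home (contact force between filter_cap and pump above 30 N and z of cap_center in the frame of port_rim above 0.0205 m).
It fails at once if the cap is overtightened: more than 150 N between the cap and the pump (contact force between filter_cap and pump above 150 N).
It fails at once if the cap stands crooked (over 5 degrees) while its thread is in the port (horizontal distance between cap_center and port_rim below 0.015 m and z of cap_center in the frame of port_rim below 0.028 m and angle between cap_center's own z axis and vertical above 0.087 rad).
It fails at once if a bystander is moved by more than 15 mm (distance of any of wash_bottle, tweezers, timer from where it was at the start of the episode above 0.015 m).
It also fails if it takes over 64 s, if anything falls off the work surface, if the arm or the gripper's body presses on something with over 40 N, if the wrist force passes 120 N, or if a joint passes its speed limit or range.

### The arm

A 6-joint arm with a two-finger parallel gripper is mounted at the origin on a cart in front of the work surface, level with it; the furniture and walls round the work are solid. World frame = base frame: x ahead of the robot, y to its left, z up, the work surface at z = 0. Lengths are in m, angles in degrees, forces in N, time in s.
With the tool pointing down it reaches from about 0.3 to 0.75 m from the base axis. Payload 8.5 kg.
Tool frame: the origin (TCP) lies midway between the tips of the shut fingers; the grasp point (between the pads) lies 19 mm behind it; z points along the fingers, y is the direction in which the jaws open and shut (so a half turn about z gives the same grasp; the last joint's range is limited). The gripper opens to 85 mm and grips with 20 to 120 N. Pads are 22 mm wide; open, the fingers measure 114 mm over their backs; the gripper's body (76 mm by 85 mm) begins 54 mm behind the grasp point. The pads swing forward as they close: fully open they stand 13 mm farther back than shut.
Start: joints at [-77.424, 21.807, 74.336, -0, 83.858, -12.336], TCP at [0.232, -0.499, 0.231] pointing down, gripper open.
Joint ranges: [-178.18, 178.18], [-50.72, 133.34], [12.68, 142.11], [-81.47, 261.47], [9.98, 163.14], [-165.26, 165.26]. Speed limits (degrees/s): [136.94, 136.94, 180, 180, 180, 180].

### API

Orientations are given as a 3x3 rotation matrix whose columns are the frame's x, y, z axes.
In Python, from rig import monitor, imaging, order gives the robot as it stands.
- The arm moves only by the tool arm_command, never from a script. Its argument "rows" is a list of rows, each a list of 7 numbers: the gripper's target within -1 to 1 (fully open at 1, half-way at 0, shut at -1), then the shift along the tool's x, y, z scaled (see below), then the turn, a rotation vector about the tool's x, y, z scaled (see below). In form: [[grip, dx, dy, dz, wx, wy, wz], ...]. A call has 1 to 20 rows; each row is the pose to reach, as a shift and turn from the pose commanded when the call began, along the tool's axes at that moment; what a row does not reach only later rows make up. The controller multiplies each number of a shift by 1 m and each number of a turn by 45 degrees. A row lasts 1/8 s, in which the tool goes at most 62.5 mm and 10.7 degrees, less where a joint would pass 70% of its speed; a pose out of reach is approached as far as the arm can. A call with a number of a shift or a turn outside -1 to 1 is refused whole. A call with a gripper value outside its range is refused whole. The fingers move at their own pace and stop on an object; "squeeze" is the grip in N (left out, the last holds). Time passes only in rows, so rows that repeat a pose let the fingers close. It gives the time, the measured TCP pose, the force and the opening at its end, in the units of the state.
- monitor.observe(): the state, without advancing time (a new reading comes with each control period).
- imaging.read_camera(name): name is "scene" or "top" or "wrist"; returns a dict with "image" (480x640x3 uint8, blue, green, red), "K" (3x3 intrinsics, pixels), "T" (4x4, takes a point from camera to world coordinates). Camera axes: x right, y down, z forward; pixel columns grow to the right and rows downward; lengths in m; the calibration is good to about 2 mm. A picture is of the moment at which its call begins. There is no depth.
- order.hand_in(): hands the job in, once; it reports no verdict.
Trained networks look in a picture, given as the dict that the camera call returned (one of the last four; its "shot" number tells which), for a name from the list of things; names that differ only in an ending like _2 or _b are one class to them, and where a whole thing is asked for, a point or a joint stands for the part that bears it (a point fixed in the world has none). Each returns a list of dicts, best first, with "confidence" (0 to 1); they miss things now and then, are a little off and sometimes report something else, mostly with a low value. They report only what shows in the picture. A call takes as long as a camera call. They do not tell look-alikes from the thing itself.
- imaging.recognise(picture, name): "xyz" ([x, y, z] in m, in the coordinates of the camera as it stood for that picture, good to about 4 mm: the middle of the surface that is visible of it).
The state is a dict: "t": time; "q": joint angles; "qvel": joint speeds; "tau": joint torques, N m; "tool_pos": TCP position; "eef_rot": TCP orientation; "contact_force": force on the tool from outside, world axes, zero at the start; "wrist_torque": the same for the moment, N m; "width": finger opening in m.
Only numpy, scipy, OpenCV 4.12 (cv2) and the standard library are available. Lean on these libraries where they do the work, as an engineer would, in place of code of your own. Each camera call takes 0.05 s, during which the arm holds its last target. There are 200 camera calls.

## Working session

There is one attempt and no reset: what is moved stays moved. The work goes in short steps, Python scripts to look and compute and a tool call to move; the robot and the scene stay as the last step left them, time stands still between calls to the robot, and variables do not carry over. Pictures are saved under pics/ and viewed, on a budget of 10 in all, crops included, one or two more only if the job needs it, and the job is handed in when it is done.

Besides the shell and the picture viewer there is one more tool, called after ">>>" by a JSON object that holds its "name" and its "arguments". arm_command: Moves the arm, as the interface text tells. Its arguments: {"type":"object","properties":{"rows":{"type":"array"},"squeeze":{"type":"number"}},"required":["rows"]}

```bash
mkdir -p pics; ls
cat > h.py <<'E'
import numpy as np, cv2
from rig import monitor, imaging, order
def shot(n): return imaging.read_camera(n)
def world(p,xyz): return (p["T"]@np.r_[xyz,1])[:3]
def pix(p,w):
    c=np.linalg.inv(p["T"])@np.r_[w,1]; u=p["K"]@c[:3]; return (u[:2]/u[2]).round(0)
def ray(p,uv,z):
    d=p["T"][:3,:3]@np.linalg.inv(p["K"])@np.r_[uv,1]; o=p["T"][:3,3]; return o+d*(z-o[2])/d[2]
E
python3 - <<'E'
from h import *
s=monitor.observe(); print(s["t"],s["tool_pos"],s["eef_rot"],s["width"],s["contact_force"])
ims=[]
for c in ("scene","top"):
    p=shot(c); ims.append(p["image"]); print(c,p["T"][:3,3].round(3))
    for n in ("cap_center","filter_cap","pump","port_rim","wash_bottle","tweezers","timer"):
        try:
            for r in imaging.recognise(p,n): 
                w=world(p,r["xyz"]); print(n,round(r["confidence"],2),w.round(3),pix(p,w))
        except Exception as e: print(n,e)
    cv2.imwrite(f"pics/{c}1.png",p["image"])
E
```

```text
pics
0.0 [ 0.23160009 -0.4985255   0.23069002] [[ 9.06962401e-01  4.21211457e-01 -3.33704376e-04]
 [ 4.21211469e-01 -9.06961259e-01  1.47397244e-03]
 [ 3.18197136e-04 -1.47739769e-03 -9.99998858e-01]] 0.08545410014315721 [-0.25772458 -0.70357987 -0.11356627]
scene [-0.032  0.676  0.722]
cap_center 0.9 [0.368 0.537 0.029] [227. 394.]
cap_center 0.88 [0.461 0.526 0.025] [205. 356.]
filter_cap 0.95 [0.463 0.526 0.026] [204. 355.]
filter_cap 0.92 [0.474 0.322 0.023] [289. 295.]
filter_cap 0.78 [0.372 0.541 0.026] [224. 394.]
pump 0.95 [ 0.474 -0.104  0.109] [426. 182.]
port_rim 0.92 [ 0.474 -0.102  0.109] [425. 183.]
wash_bottle 0.77 [0.637 0.22  0.101] [277. 209.]
tweezers 0.57 [0.352 0.073 0.003] [412. 276.]
timer 0.16 [ 0.475 -0.103  0.11 ] [425. 182.]
top [0.28  0.207 1.379]
cap_center 0.89 [0.385 0.531 0.026] [213. 285.]
cap_center 0.87 [0.471 0.515 0.026] [220. 255.]
cap_center 0.8 [0.483 0.318 0.025] [288. 252.]
cap_center 0.24 [ 0.492 -0.154  0.136] [463. 244.]
filter_cap 0.85 [0.486 0.317 0.021] [289. 251.]
filter_cap 0.73 [0.469 0.518 0.025] [219. 256.]
filter_cap 0.72 [0.383 0.528 0.03 ] [213. 286.]
pump 0.71 [ 0.491 -0.153  0.134] [462. 244.]
pump 0.33 [ 0.349 -0.132  0.022] [446. 300.]
port_rim 0.82 [ 0.493 -0.154  0.138] [463. 243.]
wash_bottle 0.58 [0.647 0.212 0.14 ] [325. 186.]
timer 0.85 [ 0.348 -0.128  0.023] [444. 300.]
```

View pics/scene1.png

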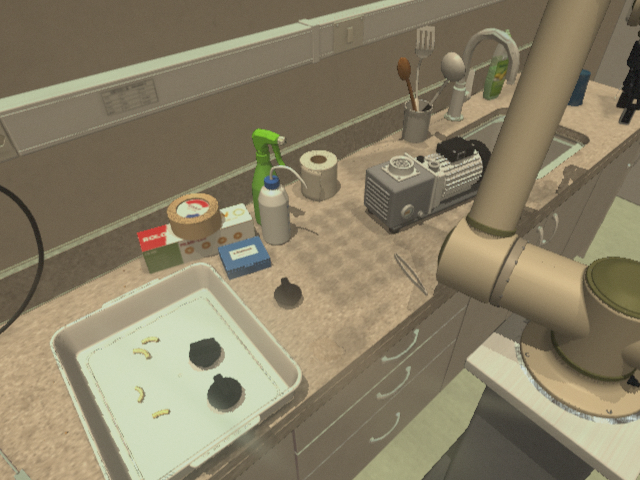

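View pics/top1.png

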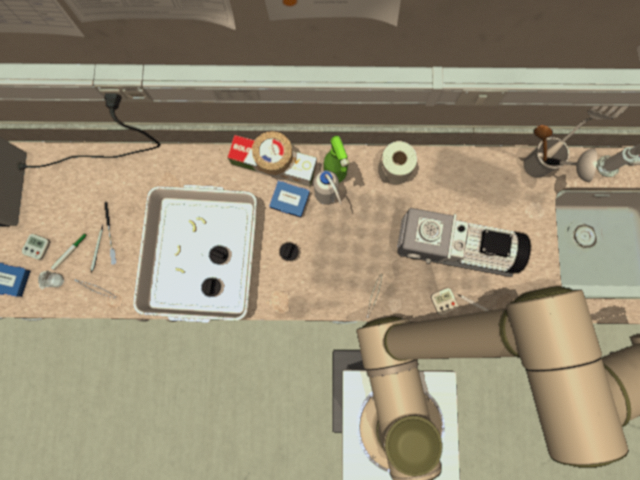

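The scene picture shows three cap look-alikes. Two are in the white tray, at scene (205,352) and (225,392), top (219,254) and (211,286). One stands on the worktop, at scene (288,293), top (289,251). The one on the worktop is farthest to the robot's right, so I choose it. The port is at scene (403,163), top (430,230).

Run:
```python
from h import *
a=shot("scene");b=shot("top");w=shot("wrist"); s=monitor.observe()
# circle detection for port
print("port scene",ray(a,(403,162),.162),"top",ray(b,(430,230),.162))
print("cap top",ray(b,(289,251),.032), "scene", ray(a,(288,290),.032))
R=np.array(s["eef_rot"]);print("cam in tool",R.T@(w["T"][:3,3]-s["tool_pos"]),"\n",(R.T@w["T"][:3,:3]).round(3)); print(w["K"])
c=cv2.resize(b["image"][185:285,255:535],None,fx=2.8,fy=2.8,interpolation=cv2.INTER_CUBIC)
cv2.imwrite("pics/crop1.png",c)
for r in imaging.recognise(b,"tweezers"): print(world(b,r["xyz"]),r["confidence"])
```

```text
port scene [ 0.51814427 -0.0628092   0.162     ] top [ 0.52349287 -0.0623239   0.162     ]
cap top [0.48431809 0.31549987 0.032     ] scene [0.48016677 0.31831265 0.032     ]
cam in tool [ 0.08143152  0.00108303 -0.14300624] 
 [[-0.001 -0.947 -0.32 ]
 [ 1.    -0.001  0.002]
 [-0.002 -0.32   0.947]]
[[399.35851015   0.         322.2670429 ]
 [  0.         399.35851015 246.04281929]
 [  0.           0.           1.        ]]
```

View pics/crop1.png

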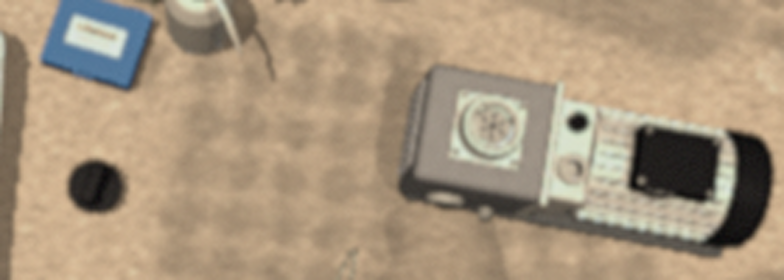

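>>> {"name": "arm_command", "arguments": {"rows": [[1,0.1,-0.06,-0.07,0,0,0],[1,0.445,-0.274,-0.07,0,0,0],[1,0.445,-0.274,-0.07,0,0,0],[1,0.445,-0.274,-0.07,0,0,0],[1,0.445,-0.274,-0.07,0,0,0],[1,0.445,-0.274,-0.07,0,0,0],[1,0.445,-0.274,-0.07,0,0,0],[1,0.445,-0.274,-0.07,0,0,0],[1,0.445,-0.274,-0.07,0,0,0],[1,0.445,-0.274,-0.07,0,0,0],[1,0.445,-0.274,-0.07,0,0,0],[1,0.445,-0.274,-0.07,0,0,0],[1,0.445,-0.274,-0.07,0,0,0],[1,0.445,-0.274,-0.07,0,0,0]]}}

```text
t: 2.75
tool_pos: [0.5197, -0.0633, 0.3014]
eef_rot: [[0.907, 0.42, 0.0], [0.42, -0.907, -0.0], [0.0, 0.0, -1.0]]
contact_force: [0.6, 0.4, -0.7]
width: 0.0853
```

Run:
```python
from h import *
s=monitor.observe(); print(np.round(s["q"],1))
p=shot("wrist"); cv2.imwrite("pics/w1.png",p["image"])
for z in (.52,):print(pix(p,(0.5208,-.0625,.162)))
for r in imaging.recognise(p,"port_rim"): print(world(p,r["xyz"]),r["confidence"])
g=cv2.medianBlur(cv2.cvtColor(p["image"],cv2.COLOR_BGR2GRAY),5)
c=cv2.HoughCircles(g,cv2.HOUGH_GRADIENT,1.2,10,param1=100,param2=30,minRadius=15,maxRadius=70)
for k in c[0][:8]: print(k, ray(p,k[:2],.162))
```

```text
[-19.9  16.7  70.4  -0.   92.8  45.2]
[320. 226.]
[ 0.52005995 -0.12851595  0.13661568] 0.88
[489.00003  311.40002   69.240005] [ 0.51351998 -0.21316821  0.162     ]
[523.80005 335.40002  61.32   ] [ 0.50686126 -0.25046128  0.162     ]
[327.       219.00002   39.840004] [ 0.52808993 -0.06497151  0.162     ]
[483.00003  319.80002   69.240005] [ 0.50514931 -0.21287094  0.162     ]
[499.80002 317.40002  57.36   ] [ 0.51258262 -0.22385638  0.162     ]
[450.6      279.        66.600006] [ 0.52482847 -0.17130468  0.162     ]
[321.   282.6   67.92] [ 0.48036623 -0.08217338  0.162     ]
[529.80005 347.40002  60.     ] [ 0.49951376 -0.26126406  0.162     ]
```

View pics/w1.png

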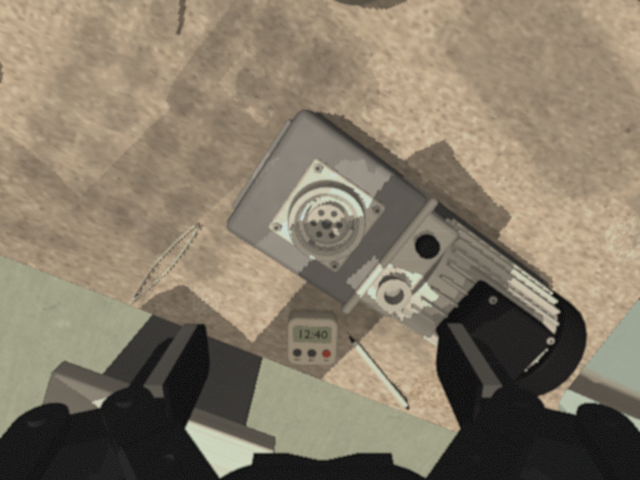

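The wrist picture shows the port collar at about (327,220), the timer at (313,340) and the tweezers at (170,260). I'll zoom in to pin down the collar centre.

Run:
```python
import cv2
i=cv2.imread("pics/w1.png")[155:285,260:390]
cv2.imwrite("pics/w1c.png",cv2.resize(i,None,fx=4.6,fy=4.6,interpolation=cv2.INTER_CUBIC))
```

```text
(no output)
```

View pics/w1c.png

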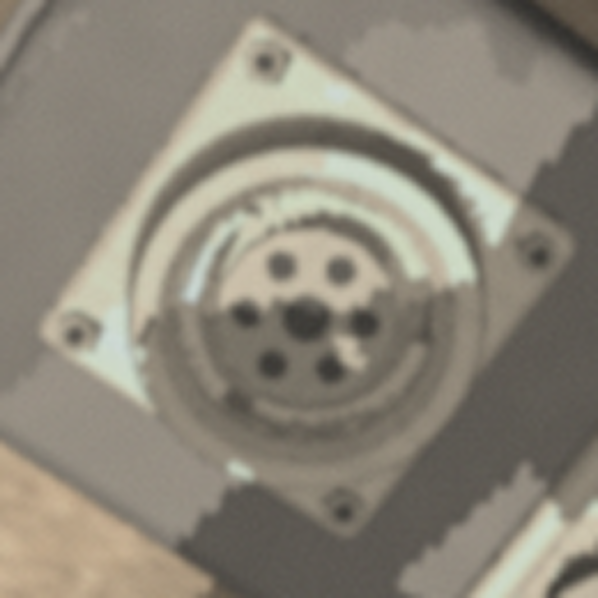

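>>> {"name": "arm_command", "arguments": {"rows": [[1,0,0,0,0,0,-1],[1,0,0,0,0,0,-1],[1,0,0,0,0,0,-1],[1,0,0,0,0,0,-1]]}}

```text
t: 3.35
tool_pos: [0.5198, -0.0629, 0.3013]
eef_rot: [[0.371, 0.929, -0.0], [0.929, -0.371, 0.0], [-0.0, -0.0, -1.0]]
contact_force: [0.2, -0.5, 0.7]
width: 0.0856
```

>>> {"name": "arm_command", "arguments": {"rows": [[1,0,0,0,0,0,-1],[1,0,0,0,0,0,-1],[1,0,0,0,0,0,-1],[1,0,0,0,0,0,-1]]}}

```text
t: 3.85
tool_pos: [0.5198, -0.0629, 0.3013]
eef_rot: [[-0.362, 0.932, 0.0], [0.932, 0.362, 0.0], [0.0, 0.0, -1.0]]
contact_force: [-0.0, -0.2, 0.4]
width: 0.0853
```

>>> {"name": "arm_command", "arguments": {"rows": [[1,0,0,0,0,0,-1],[1,0,0,0,0,0,-1],[1,0,0,0,0,0,-1],[1,0,0,0,0,0,-1],[1,0,0,0,0,0,-1],[1,0,0,0,0,0,-1]]}}

```text
t: 4.6
tool_pos: [0.5198, -0.0629, 0.3013]
eef_rot: [[-0.911, 0.412, 0.0], [0.412, 0.911, -0.0], [-0.0, 0.0, -1.0]]
contact_force: [0.6, -0.7, -0.5]
width: 0.0854
```

Run:
```python
from h import *
s=monitor.observe(); print(s["t"],np.round(s["q"],1),s["tool_pos"],np.round(s["eef_rot"],3).tolist())
p=shot("wrist"); cv2.imwrite("pics/w2.png",p["image"])
np.savez("w2.npz",T=p["T"],K=p["K"])
u=pix(p,(0.5245,-.0645,.162)).astype(int);print(u, p["T"][:3,3])
i=p["image"][u[1]-65:u[1]+65,u[0]-65:u[0]+65]
cv2.imwrite("pics/w2c.png",cv2.resize(i,None,fx=4.6,fy=4.6,interpolation=cv2.INTER_CUBIC))
```

```text
4.6 [-19.9  16.8  70.4   0.   92.8 -85.6] [ 0.51984968 -0.06289511  0.30134983] [[-0.911, 0.412, 0.0], [0.412, 0.911, -0.0], [-0.0, 0.0, -1.0]]
[325 235] [ 0.44439105 -0.03033257  0.44431006]
```

View pics/w2c.png

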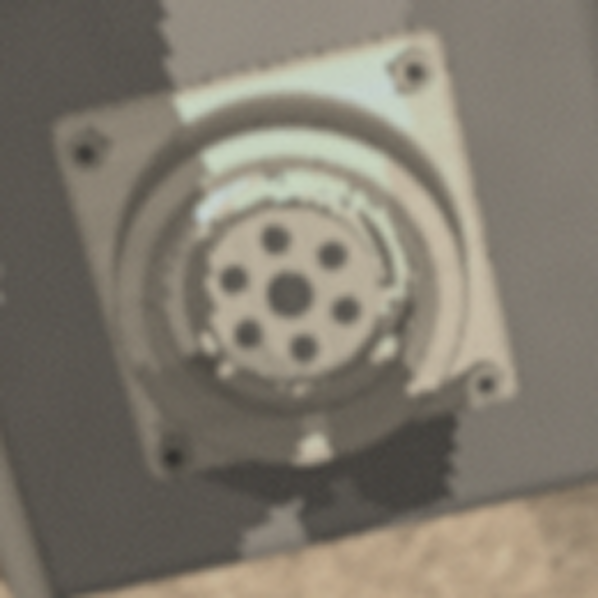

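Run:
```python
from h import *
d=np.load("w2.npz"); p2=dict(T=d["T"],K=d["K"])
# rebuild T for w1 from the tool mounting
s=monitor.observe(); R2=np.array(s["eef_rot"]); M=np.eye(4); M[:3,:3]=R2; M[:3,3]=s["tool_pos"]
cam=np.linalg.inv(M)@p2["T"]
R1=np.array([[.907,.42,0],[.42,-.907,0],[0,0,-1]]);M1=np.eye(4);M1[:3,:3]=R1;M1[:3,3]=[.5197,-.0633,.3014]
p1=dict(T=M1@cam,K=d["K"])
for n,p,h,r in(("w1",p1,(326.5,224.6),(326.7,224.8)),("w2",p2,(323.0,233.7),(323.3,234.6))):
    print(n,"hole",ray(p,h,.158)[:2].round(4),"rim",ray(p,r,.162)[:2].round(4))
# predicted outline in w2 for candidates
for c in ((.5225,-.0645),(.5240,-.0645),(.5210,-.0645)):
    o=[pix(p2,(c[0]+.0285*np.cos(a),c[1]+.0285*np.sin(a),.162)) for a in np.linspace(0,6.28,60)]
    o=(np.array(o)-[260,170])*4.6; print(c,o.min(0),o.max(0))
```

```text
w1 hole [ 0.5219 -0.0638] rim [ 0.5228 -0.0635]
w2 hole [ 0.5241 -0.0662] rim [ 0.5237 -0.0658]
(0.5225, -0.0645) [119.6 110.4] [473.8 450.8]
(0.524, -0.0645) [119.6 119.6] [478.4 460. ]
(0.521, -0.0645) [115.  101.2] [469.2 446.2]
```

The second view shows the collar and hole plate centred at about (323,234). The two views put the port at about (0.523, -0.065), which agrees with the top camera. Next I go over the cap.

>>> {"name": "arm_command", "arguments": {"rows": [[1,0.19,0.33,0.04,0,0,0],[1,0.19,0.33,0.04,0,0,0],[1,0.19,0.33,0.04,0,0,0],[1,0.19,0.33,0.04,0,0,0],[1,0.19,0.33,0.04,0,0,0],[1,0.19,0.33,0.04,0,0,0],[1,0.19,0.33,0.04,0,0,0],[1,0.19,0.33,0.04,0,0,0],[1,0.19,0.33,0.04,0,0,0]]}}

```text
t: 5.78
tool_pos: [0.4819, 0.3148, 0.2616]
eef_rot: [[-0.912, 0.411, 0.0], [0.411, 0.912, -0.0], [-0.0, 0.0, -1.0]]
contact_force: [0.8, 0.4, -0.3]
width: 0.0851
```

Run:
```python
from h import *
s=monitor.observe(); print(s["t"],np.round(s["q"],1),s["tool_pos"],np.round(s["eef_rot"],3).tolist())
p=shot("wrist"); np.savez("w3.npz",T=p["T"],K=p["K"])
for n in ("cap_center","filter_cap"):
  for r in imaging.recognise(p,n): print(n,world(p,r["xyz"]),r["confidence"])
u=pix(p,(0.4835,.316,.045)).astype(int);print(u)
i=p["image"][u[1]-75:u[1]+75,u[0]-75:u[0]+75]
cv2.imwrite("pics/w3c.png",cv2.resize(i,None,fx=4,fy=4,interpolation=cv2.INTER_CUBIC)); cv2.imwrite("pics/w3.png",p["image"])
```

```text
5.775 [ 21.4  23.4  66.8  -0.   89.8 -44.3] [0.48192123 0.31476246 0.26160619] [[-0.912, 0.411, 0.0], [0.411, 0.912, -0.0], [-0.0, 0.0, -1.0]]
cap_center [0.40107649 0.52377062 0.02422444] 0.83
cap_center [0.4687329  0.51329591 0.02898582] 0.79
cap_center [0.48160784 0.31544292 0.02041364] 0.75
filter_cap [0.46520735 0.51324179 0.02843127] 0.94
filter_cap [0.47879477 0.31496383 0.02489216] 0.92
filter_cap [0.40135535 0.52748765 0.02611015] 0.67
[326 206]
```

View pics/w3c.png

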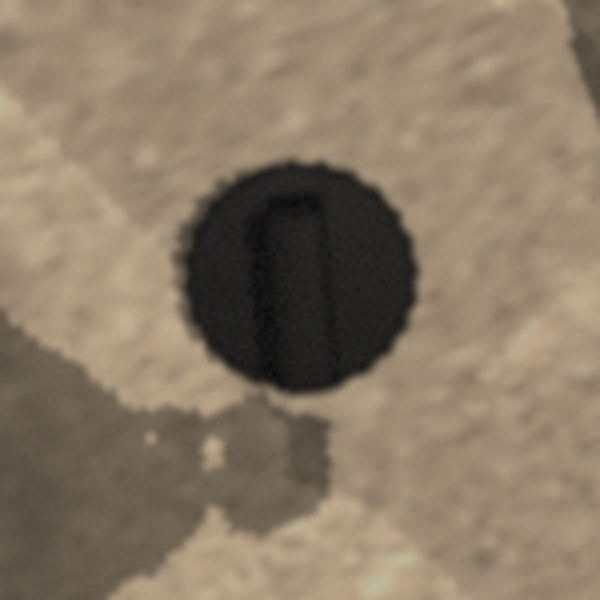

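The crop shows the worktop cap: flange centre at about (326,200) in the full picture, upright, with the bar nearly along the tool's x axis.

Run:
```python
from h import *
d=np.load("w3.npz"); p=dict(T=d["T"],K=d["K"]); s=monitor.observe(); R=np.array(s["eef_rot"]); t=np.array(s["tool_pos"])
f=lambda c,z: R.T@(ray(p,(251+c[0]/4,131+c[1]/4),z)-t)
print("flange centre world",ray(p,(251+301/4,131+277/4),.024),"tool",f((301,277),.024))
a,b=f((322,207),.05),f((338,380),.05); print("R edge",a,b,np.degrees(np.arctan2(a[1]-b[1],a[0]-b[0])))
a,b=f((268,205),.05),f((275,378),.05); print("L edge",a,b,np.degrees(np.arctan2(a[1]-b[1],a[0]-b[0])))
# contrast-stretched edge fit of bar
im=cv2.imread("pics/w3.png",0)[150:235,295:360]; 
c=cv2.createCLAHE(4,(2,2)).apply(cv2.resize(im,None,fx=8,fy=8,interpolation=cv2.INTER_CUBIC)); c=cv2.normalize(np.clip(c,0,110),None,0,255,cv2.NORM_MINMAX)
cv2.imwrite("pics/w3d.png",c[:600])
```

```text
flange centre world [0.4829652  0.31643478 0.024     ] tool [-0.00028392  0.00174136  0.2376632 ]
R edge [0.02116866 0.00615552 0.21165665] [-0.0187964   0.01010711  0.21167271] -5.646838012103032
L edge [ 0.02162195 -0.00585472  0.21165268] [-0.01831065 -0.0044126   0.21166793] -2.0682752407750447
```

>>> {"name": "arm_command", "arguments": {"rows": [[1,0,0.0016,0.06,0,0,-0.09],[1,0,0.0016,0.12,0,0,-0.09],[1,0,0.0016,0.17,0,0,-0.09],[1,0,0.0016,0.2,0,0,-0.09],[1,0,0.0016,0.22,0,0,-0.09],[1,0,0.0016,0.234,0,0,-0.09],[1,0,0.0016,0.234,0,0,-0.09],[1,0,0.0016,0.234,0,0,-0.09],[-1,0,0.0016,0.234,0,0,-0.09],[-1,0,0.0016,0.234,0,0,-0.09],[-1,0,0.0016,0.234,0,0,-0.09],[-1,0,0.0016,0.234,0,0,-0.09],[-1,0,0.0016,0.234,0,0,-0.09],[-1,0,0.0016,0.234,0,0,-0.09],[-1,0,0.0016,0.234,0,0,-0.09]], "squeeze": 35}}

```text
t: 7.8
tool_pos: [0.4821, 0.3175, 0.0274]
eef_rot: [[-0.939, 0.344, 0.0], [0.344, 0.939, 0.0], [-0.0, 0.0, -1.0]]
contact_force: [-0.4, 0.6, 2.6]
width: 0.0133
```

>>> {"name": "arm_command", "arguments": {"rows": [[-1,0,0,-0.02,0,0,0],[-1,0,0,-0.07,0,0,0],[-1,0,0,-0.13,0,0,0.2],[-1,0,0,-0.19,0,0,0.4],[-1,0,0,-0.23,0,0,0.6],[-1,0,0,-0.23,0,0,0.8],[-1,0,0,-0.23,0,0,0.9],[-1,0,0,-0.23,0,0,0.9]]}}

```text
t: 8.8
tool_pos: [0.482, 0.3174, 0.257]
eef_rot: [[-0.492, 0.871, -0.001], [0.871, 0.492, -0.0], [0.0, -0.001, -1.0]]
contact_force: [-0.3, -0.8, -0.7]
width: 0.0135
```

>>> {"name": "arm_command", "arguments": {"rows": [[-1,-0.02,-0.009,0,0,0,0.1],[-1,-0.07,-0.03,0,0,0,0.3],[-1,-0.123,-0.053,0,0,0,0.5],[-1,-0.176,-0.0755,0,0,0,0.7],[-1,-0.229,-0.098,0,0,0,0.88],[-1,-0.282,-0.121,0,0,0,0.88],[-1,-0.32,-0.137,0,0,0,0.88],[-1,-0.343,-0.147,0,0,0,0.88],[-1,-0.3529,-0.1514,0,0,0,0.88],[-1,-0.3529,-0.1514,0,0,0,0.88],[-1,-0.3529,-0.1514,0,0,0,0.88]]}}

```text
t: 10.18
tool_pos: [0.5234, -0.0633, 0.2573]
eef_rot: [[0.176, 0.984, -0.0], [0.984, -0.176, 0.0], [0.0, -0.0, -1.0]]
contact_force: [0.3, 0.2, -0.8]
width: 0.0132
```

Run:
```python
from h import *
s=monitor.observe(); print(s["t"],np.round(s["q"],1),s["tool_pos"],np.round(s["eef_rot"],3).tolist(),s["width"],s["contact_force"])
p=shot("wrist"); np.savez("w4.npz",T=p["T"],K=p["K"]); cv2.imwrite("pics/w4.png",p["image"])
print("port",pix(p,(.5237,-.0645,.162)),"flange",pix(p,(s["tool_pos"][0],s["tool_pos"][1],s["tool_pos"][2]-.0034)))
```

```text
10.175 [-19.8  18.5  75.1   0.   86.4  -9.7] [ 0.52339354 -0.06332194  0.25734985] [[0.176, 0.984, -0.0], [0.984, -0.176, 0.0], [0.0, -0.0, -1.0]] 0.013230717489513105 [ 0.31249137  0.20222672 -0.75826047]
port [323. 248.] flange [322. 318.]
```

View pics/w4.png

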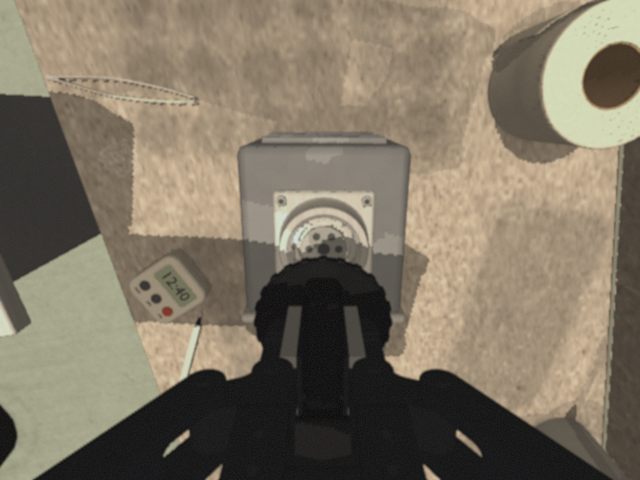

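>>> {"name": "arm_command", "arguments": {"rows": [[-1,-0.0008,0.0005,0.03,0,0,0],[-1,-0.0008,0.0005,0.055,0,0,0],[-1,-0.0008,0.0005,0.063,0,0,0],[-1,-0.0008,0.0005,0.067,0,0,0],[-1,-0.0008,0.0005,0.069,0,0,0],[-1,-0.0008,0.0005,0.07,0,0,0],[-1,-0.0008,0.0005,0.07,0,0,0]]}}

```text
t: 11.1
tool_pos: [0.524, -0.0652, 0.1877]
eef_rot: [[0.177, 0.984, 0.001], [0.984, -0.177, -0.0], [-0.0, 0.001, -1.0]]
contact_force: [0.3, -0.2, -1.0]
width: 0.0132
```

>>> {"name": "arm_command", "arguments": {"rows": [[-1,0.0009,-0.0002,0.001,0,0,0],[-1,0.0009,-0.0002,0.002,0,0,0],[-1,0.0009,-0.0002,0.003,0,0,0],[-1,0.0009,-0.0002,0.004,0,0,0],[-1,0.0009,-0.0002,0.004,0,0,0]]}}

```text
t: 11.72
tool_pos: [0.5238, -0.0642, 0.1834]
eef_rot: [[0.177, 0.984, 0.0], [0.984, -0.177, 0.0], [0.0, 0.0, -1.0]]
contact_force: [0.5, 0.5, 1.7]
width: 0.0131
```

>>> {"name": "arm_command", "arguments": {"rows": [[-1,0,0,0.0005,0,0,0],[-1,0,0,0.001,0,0,0],[-1,0,0,0.0015,0,0,0],[-1,0,0,0.0015,0,0,0]]}}

```text
t: 12.22
tool_pos: [0.5238, -0.0642, 0.1818]
eef_rot: [[0.177, 0.984, 0.0], [0.984, -0.177, 0.0], [0.0, 0.0, -1.0]]
contact_force: [-0.4, 0.9, 3.3]
width: 0.0132
```

>>> {"name": "arm_command", "arguments": {"rows": [[-1,0,0,0.0005,0,0,0],[-1,0,0,0.001,0,0,0],[-1,0,0,0.0015,0,0,0],[-1,0,0,0.0015,0,0,0]]}}

```text
t: 12.72
tool_pos: [0.5238, -0.0643, 0.1803]
eef_rot: [[0.177, 0.984, 0.0], [0.984, -0.177, 0.0], [0.0, 0.0, -1.0]]
contact_force: [0.5, 1.0, 2.7]
width: 0.0133
```

Only the spring so far, no thread yet. Going further down in small steps.

>>> {"name": "arm_command", "arguments": {"rows": [[-1,0,0,0.0005,0,0,0],[-1,0,0,0.001,0,0,0],[-1,0,0,0.0015,0,0,0],[-1,0,0,0.0015,0,0,0]]}}

```text
t: 13.22
tool_pos: [0.5238, -0.0643, 0.1788]
eef_rot: [[0.177, 0.984, 0.0], [0.984, -0.177, 0.0], [0.0, 0.0, -1.0]]
contact_force: [0.1, 1.3, 2.8]
width: 0.013
```

>>> {"name": "arm_command", "arguments": {"rows": [[-1,0.0003,0,0.0005,0,0,0],[-1,0.0003,0,0.001,0,0,0],[-1,0.0003,0,0.0013,0,0,0],[-1,0.0003,0,0.0013,0,0,0]]}}

```text
t: 13.72
tool_pos: [0.5239, -0.0642, 0.1783]
eef_rot: [[0.177, 0.984, 0.001], [0.984, -0.177, -0.001], [-0.001, 0.001, -1.0]]
contact_force: [-2.2, 0.4, 8.3]
width: 0.0132
```

>>> {"name": "arm_command", "arguments": {"rows": [[-1,0,0,-0.0002,0,0,-0.11],[-1,0,0,-0.0005,0,0,-0.22],[-1,0,0,-0.0007,0,0,-0.33],[-1,0,0,-0.001,0,0,-0.44],[-1,0,0,-0.001,0,0,-0.44]]}}

```text
t: 14.35
tool_pos: [0.5239, -0.0638, 0.1792]
eef_rot: [[-0.168, 0.986, 0.001], [0.986, 0.168, -0.0], [-0.0, 0.001, -1.0]]
contact_force: [-1.7, 1.9, 8.6]
width: 0.0132
```

>>> {"name": "arm_command", "arguments": {"rows": [[-1,0,0,-0.0003,0,0,-0.13],[-1,0,0,-0.0006,0,0,-0.26],[-1,0,0,-0.0009,0,0,-0.39],[-1,0,0,-0.0012,0,0,-0.52],[-1,0,0,-0.0015,0,0,-0.65],[-1,0,0,-0.0018,0,0,-0.78],[-1,0,0,-0.0018,0,0,-0.78]]}}

```text
t: 15.22
tool_pos: [0.5237, -0.0641, 0.1809]
eef_rot: [[-0.704, 0.71, 0.0], [0.71, 0.704, -0.001], [-0.001, -0.0, -1.0]]
contact_force: [-2.6, 1.2, 8.1]
width: 0.0133
```

>>> {"name": "arm_command", "arguments": {"rows": [[-1,0,0,-0.0002,0,0,-0.1],[-1,0,0,-0.0005,0,0,-0.2],[-1,0,0,-0.0007,0,0,-0.3],[-1,0,0,-0.0009,0,0,-0.4],[-1,0,0,-0.0009,0,0,-0.4]]}}

```text
t: 15.85
tool_pos: [0.5239, -0.0642, 0.1816]
eef_rot: [[-0.889, 0.458, 0.0], [0.458, 0.889, -0.001], [-0.001, -0.0, -1.0]]
contact_force: [-0.9, 0.9, 5.5]
width: 0.0135
```

>>> {"name": "arm_command", "arguments": {"rows": [[-1,0,0,-0.0001,0,0,-0.1],[-1,0,0,-0.0002,0,0,-0.2],[-1,0,0,-0.0002,0,0,-0.2]]}}

```text
t: 16.23
tool_pos: [0.5239, -0.0642, 0.1814]
eef_rot: [[-0.949, 0.315, 0.0], [0.315, 0.949, -0.0], [-0.0, -0.0, -1.0]]
contact_force: [-0.5, -0.6, 2.1]
width: 0.0132
```

It lost the thread edge at about 10 mm, with only the spring left. To be sure the top-of-thread step counted, I'll back up a little and ride the top again at a firmer press.

>>> {"name": "arm_command", "arguments": {"rows": [[-1,0,0,-0.0012,0,0,0],[-1,0,0,-0.0012,0,0,0.15],[-1,0,0,-0.0012,0,0,0.33],[-1,0,0,-0.0006,0,0,0.33],[-1,0,0,0.0001,0,0,0.33],[-1,0,0,0.0003,0,0,0.33],[-1,0,0,0.0003,0,0,0.33]]}}

```text
t: 17.1
tool_pos: [0.5239, -0.064, 0.1815]
eef_rot: [[-0.838, 0.545, 0.0], [0.545, 0.838, -0.0], [-0.0, 0.0, -1.0]]
contact_force: [-1.4, 0.1, 5.6]
width: 0.0133
```

>>> {"name": "arm_command", "arguments": {"rows": [[-1,0,0,0,0,0,0.0],[-1,0,0,-0.0001,0,0,-0.05],[-1,0,0,-0.0002,0,0,-0.1],[-1,0,0,-0.0002,0,0,-0.1]]}}

```text
t: 17.6
tool_pos: [0.5237, -0.064, 0.1817]
eef_rot: [[-0.879, 0.477, 0.0], [0.477, 0.879, -0.0], [-0.0, -0.0, -1.0]]
contact_force: [-1.0, -0.1, 5.9]
width: 0.013
```

>>> {"name": "arm_command", "arguments": {"rows": [[-1,0,0,-0.0001,0,0,-0.05],[-1,0,0,-0.0002,0,0,-0.1],[-1,0,0,-0.0002,0,0,-0.1]]}}

```text
t: 17.98
tool_pos: [0.5239, -0.064, 0.1817]
eef_rot: [[-0.913, 0.408, 0.0], [0.408, 0.913, -0.0], [-0.0, 0.0, -1.0]]
contact_force: [-0.3, 0.3, 4.2]
width: 0.0133
```

Held about 10.3 mm above the rim under thread load. Now over the edge and down into the start.

>>> {"name": "arm_command", "arguments": {"rows": [[-1,0,0,0,0,0,-0.15],[-1,0,0,0,0,0,-0.3],[-1,0,0,0,0,0,-0.3],[-1,0,0,0.001,0,0,-0.3],[-1,0,0,0.002,0,0,-0.3],[-1,0,0,0.002,0,0,-0.3]]}}

```text
t: 18.73
tool_pos: [0.5238, -0.064, 0.1794]
eef_rot: [[-0.983, 0.185, -0.0], [0.185, 0.983, 0.0], [0.0, -0.0, -1.0]]
contact_force: [-1.8, 0.1, 2.7]
width: 0.0133
```

Dropping freely, with spring force only. Continuing down.

>>> {"name": "arm_command", "arguments": {"rows": [[-1,0,0,0.0007,0,0,0],[-1,0,0,0.0014,0,0,0],[-1,0,0,0.0021,0,0,0],[-1,0,0,0.0028,0,0,0],[-1,0,0,0.0028,0,0,0]]}}

```text
t: 19.35
tool_pos: [0.5238, -0.064, 0.1768]
eef_rot: [[-0.983, 0.185, -0.0], [0.185, 0.983, -0.0], [0.0, -0.0, -1.0]]
contact_force: [-3.8, -0.4, 5.9]
width: 0.0133
```

>>> {"name": "arm_command", "arguments": {"rows": [[-1,0.0,-0.0003,0.0004,0,0,0],[-1,0,-0.0003,0.0006,0,0,0],[-1,0,-0.0003,0.0006,0,0,0]]}}

```text
t: 19.73
tool_pos: [0.5238, -0.064, 0.1768]
eef_rot: [[-0.983, 0.185, 0.001], [0.185, 0.983, 0.0], [-0.001, 0.0, -1.0]]
contact_force: [-3.4, 1.0, 9.9]
width: 0.0131
```

>>> {"name": "arm_command", "arguments": {"rows": [[-1,0,0,0.0001,0,0,0.1],[-1,0,0,0.0003,0,0,0.2],[-1,0,0,0.0005,0,0,0.3],[-1,0,0,0.0008,0,0,0.4],[-1,0,0,0.0008,0,0,0.4]]}}

```text
t: 20.35
tool_pos: [0.5239, -0.064, 0.1759]
eef_rot: [[-0.877, 0.48, 0.001], [0.48, 0.877, 0.0], [-0.001, 0.001, -1.0]]
contact_force: [-2.3, 2.3, 8.9]
width: 0.0131
```

>>> {"name": "arm_command", "arguments": {"rows": [[-1,0,0,0.0003,0,0,0.13],[-1,0,0,0.0006,0,0,0.26],[-1,0,0,0.0009,0,0,0.39],[-1,0,0,0.0012,0,0,0.52],[-1,0,0,0.0015,0,0,0.65],[-1,0,0,0.0018,0,0,0.78],[-1,0,0,0.0018,0,0,0.78]]}}

```text
t: 21.22
tool_pos: [0.5241, -0.0641, 0.1737]
eef_rot: [[-0.441, 0.897, 0.001], [0.897, 0.441, 0.0], [-0.0, 0.001, -1.0]]
contact_force: [-0.7, 1.0, 4.7]
width: 0.013
```

>>> {"name": "arm_command", "arguments": {"rows": [[-1,0,0,0.0003,0,0,0.13],[-1,0,0,0.0006,0,0,0.26],[-1,0,0,0.0009,0,0,0.39],[-1,0,0,0.0012,0,0,0.52],[-1,0,0,0.0015,0,0,0.65],[-1,0,0,0.0015,0,0,0.65]]}}

```text
t: 21.98
tool_pos: [0.5242, -0.0643, 0.1722]
eef_rot: [[0.051, 0.999, 0.001], [0.999, -0.051, -0.0], [0.0, 0.001, -1.0]]
contact_force: [1.0, 0.7, 4.3]
width: 0.0131
```

```bash
python3 -c "
from h import *
s=monitor.observe(); print(s['t'],np.round(s['q'],1),s['tool_pos'],s['contact_force'],s['wrist_torque'],s['width'])"
```

```text
21.975 [-19.9  22.6  83.5   0.   73.8 -16.9] [ 0.52420874 -0.0642914   0.17215753] [1.01681977 0.68528912 4.30343419] [ 0.0772065  -0.06507783  0.00860782] 0.013148602403746254
```

>>> {"name": "arm_command", "arguments": {"rows": [[-1,0,0,0.0003,0,0,0.12],[-1,0,0,0.0006,0,0,0.24],[-1,0,0,0.0008,0,0,0.36],[-1,0,0,0.0008,0,0,0.36]]}}

```text
t: 22.48
tool_pos: [0.5242, -0.0643, 0.1714]
eef_rot: [[0.327, 0.945, 0.001], [0.945, -0.327, -0.0], [0.0, 0.001, -1.0]]
contact_force: [-0.6, 0.8, 4.1]
width: 0.0131
```

```bash
python3 -c "
from h import *
s=monitor.observe(); print(s['t'],np.round(s['q'],1),s['tool_pos'],s['contact_force'],s['wrist_torque'],s['width'])"
```

```text
22.475 [-19.9  22.6  83.6   0.   73.7  -0.8] [ 0.52415981 -0.06431653  0.17144153] [-0.56468855  0.84379259  4.11382864] [ 0.08711492  0.03031585 -0.02424362] 0.013064009037108195
```

>>> {"name": "arm_command", "arguments": {"rows": [[-1,0,0,0.0003,0,0,0.12],[-1,0,0,0.0006,0,0,0.24],[-1,0,0,0.0006,0,0,0.24]]}}

```text
t: 22.85
tool_pos: [0.5244, -0.0645, 0.1714]
eef_rot: [[0.499, 0.867, 0.002], [0.867, -0.499, -0.001], [0.001, 0.002, -1.0]]
contact_force: [-0.2, -0.0, 8.7]
width: 0.013
```

```bash
python3 -c "
from h import *
s=monitor.observe(); print(s['t'],np.round(s['q'],1),s['tool_pos'],s['contact_force'],s['wrist_torque'],s['width'])"
```

```text
22.85 [-19.9  22.6  83.6   0.   73.6  10.1] [ 0.52439455 -0.06445578  0.17139717] [-1.88926413e-01 -2.33082970e-04  8.65243155e+00] [ 0.08647981  0.08222792 -0.04854851] 0.012953866692155981
```

>>> {"name": "arm_command", "arguments": {"rows": [[-1,0,0,0,0,0,0.11],[-1,0,0,0,0,0,0.22],[-1,0,0,0,0,0,0.22]]}}

```text
t: 23.22
tool_pos: [0.5244, -0.0645, 0.1714]
eef_rot: [[0.64, 0.768, 0.002], [0.768, -0.64, -0.001], [0.001, 0.002, -1.0]]
contact_force: [-0.8, 0.7, 9.1]
width: 0.013
```

```bash
python3 -c "
from h import *
s=monitor.observe(); print(s['t'],np.round(s['q'],1),s['tool_pos'],s['contact_force'],s['wrist_torque'],s['width'])"
```

```text
23.225 [-19.9  22.6  83.6   0.   73.6  19.9] [ 0.52439218 -0.06449298  0.17138538] [-0.80137104  0.71658033  9.1470362 ] [ 0.08366444  0.13935423 -0.01732872] 0.012996138837225873
```

>>> {"name": "arm_command", "arguments": {"rows": [[-1,0,0,0,0,0,0.11],[-1,0,0,0,0,0,0.22],[-1,0,0,0,0,0,0.22]]}}

```text
t: 23.6
tool_pos: [0.5244, -0.0645, 0.1713]
eef_rot: [[0.763, 0.647, 0.002], [0.647, -0.763, -0.001], [0.001, 0.002, -1.0]]
contact_force: [-0.3, 0.0, 9.1]
width: 0.0134
```

```bash
python3 -c "
from h import *
s=monitor.observe(); print(s['t'],np.round(s['q'],1),s['tool_pos'],s['contact_force'],s['wrist_torque'],s['width'])"
```

```text
23.6 [-19.9  22.6  83.6   0.   73.6  29.8] [ 0.5244334  -0.06447346  0.17133945] [-0.30054899  0.02896163  9.10689859] [ 0.19405205  0.14155853 -0.04727132] 0.013420970506265832
```

>>> {"name": "arm_command", "arguments": {"rows": [[-1,0,0,0,0,0,0.11],[-1,0,0,0,0,0,0.2],[-1,0,0,0,0,0,0.2]]}}

```text
t: 23.98
tool_pos: [0.5247, -0.0643, 0.1713]
eef_rot: [[0.853, 0.521, 0.003], [0.521, -0.853, -0.001], [0.002, 0.002, -1.0]]
contact_force: [2.1, 1.1, 8.0]
width: 0.0129
```

```bash
python3 -c "
from h import *
s=monitor.observe(); print(s['t'],np.round(s['q'],1),s['tool_pos'],s['contact_force'],s['wrist_torque'],s['width'],s['tau'])"
```

```text
23.975 [-19.8  22.6  83.6   0.   73.6  38.7] [ 0.52470869 -0.06429114  0.17133098] [2.08052515 1.13630097 7.99135762] [ 0.2180947  -0.23543501  0.83394431] 0.01287191936813611 [ -1.24326669 -39.94893909 -18.32319796  -0.15640849   0.2067593
   1.13556918]
```

>>> {"name": "arm_command", "arguments": {"rows": [[-1,0,0,-0.0005,0,0,-0.06],[-1,0,0,-0.001,0,0,-0.06]]}}

```text
t: 24.22
tool_pos: [0.5246, -0.0642, 0.1714]
eef_rot: [[0.829, 0.559, 0.002], [0.559, -0.829, 0.0], [0.002, 0.001, -1.0]]
contact_force: [6.7, 0.1, -3.4]
width: 0.0135
```

```bash
python3 -c "
from h import *
s=monitor.observe(); print(s['t'],np.round(s['q'],1),s['tool_pos'],s['contact_force'],s['wrist_torque'],s['width'])"
```

```text
24.225 [-19.9  22.6  83.6   0.1  73.7  36.2] [ 0.52462651 -0.06424263  0.17137446] [ 6.67827244  0.05604025 -3.36900996] [ 0.20027546 -0.95241823 -0.26006303] 0.013503650814055851
```

>>> {"name": "arm_command", "arguments": {"rows": [[1,0,0,0.0004,0,0,0],[1,0,0,0.0004,0,0,0],[1,0,0,0.0004,0,0,0],[1,0,0,0.0004,0,0,0],[1,0,0,0.0,0,0,0],[1,0,0,0,0,0,0],[1,0,0,-0.02,0,0,0],[1,0,0,-0.06,0,0,0],[1,0,0,-0.12,0,0,0],[1,0,0,-0.15,0,0,0],[1,0,0,-0.15,0,0,0],[1,0,0,-0.15,0,0,0]]}}

```text
t: 25.72
tool_pos: [0.5235, -0.0642, 0.3204]
eef_rot: [[0.83, 0.558, -0.002], [0.558, -0.83, 0.001], [-0.001, -0.002, -1.0]]
contact_force: [0.3, 0.1, 0.7]
width: 0.0856
```

Run:
```python
from h import *
s=monitor.observe(); print(s["t"],s["tool_pos"],s["width"],s["contact_force"])
p=shot("wrist"); a=shot("scene"); np.savez("w5.npz",T=p["T"],K=p["K"])
print("flange pred",pix(p,(.524,-.0644,.168)))
cv2.imwrite("pics/fin.png",np.hstack([cv2.resize(p["image"],(480,360)),cv2.resize(a["image"][110:230,350:456],(318,360))]))
cv2.imwrite("pics/w5.png",p["image"])
```

```text
25.725 [ 0.52345139 -0.06416628  0.32041842] 0.0856315623912174 [0.31521262 0.12785389 0.65292675]
flange pred [321. 222.]
```

View pics/fin.png

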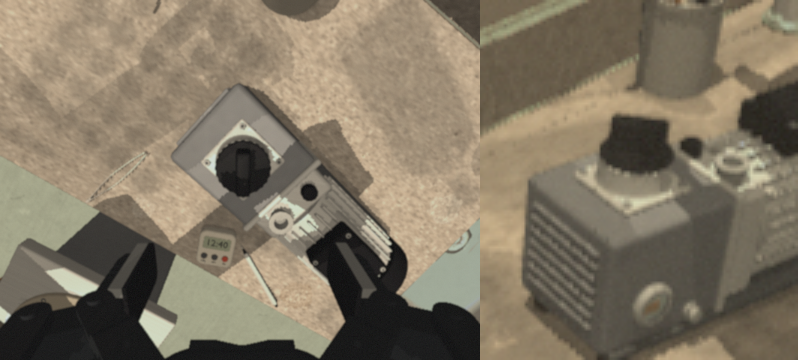

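The picture shows the cap flat on the collar, centred at wrist (323,220) against a predicted (321,222). The gripper is open and clear, and the timer and tweezers are in place. Handing in.

```bash
python3 -c "
from h import *
print(order.hand_in())"
```

```text
the job is handed in; nothing more can be done
None
```

The filter port is closed: the cap is screwed home on the rim and released, and the job was handed in at about 26 s of the 64 s allowed. No verdict came back.

**What I did:** I took the rightmost of the three look-alike caps, the one on the worktop. I set it in the port and felt the thread about 7 mm above the rim. Turning it anticlockwise, it rose to about 10.3 mm. It slipped off the edge there, so I went back and rode the top a second time to be sure. It then dropped to about 5.4 mm. I ran it in clockwise until the flange met the rim, at the height I had worked out from the grasp, then turned it snug.

**Last checks:**
- **Fit:** In the final picture the cap sits flat and centred on the collar to within about 2 pixels, and the bar is still in line with the gripper.
- **Surroundings:** The gripper was open and clear. Timer and tweezers looked unmoved. The wash bottle was not in the last picture, but the arm never went near it.
- **Force while turning on the thread:** The wrist readings between moves stayed at or below about 10 N.

**Not confirmed:**
- **Tightening:** The wrist moment jumped from near 0 to 0.83 N m in the last 9°, more than I aimed for, so I eased back about 3° before letting go. The force between cap and pump is not measured directly. From the thread lead, 0.83 N m without friction would be about 290 N, above the 150 N limit. Friction makes the real force lower, but I cannot show it stayed under the limit.
- **Top of thread:** The height I read there was about 10.3 mm, a little under the "nearly 11 mm" in the description, though inside the required 9.6 to 11.4 mm.

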